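# Set the board carrier to the gauge mark and clamp it

## Task

Set the board carrier for the next board: press a fingertip on its knurled adjuster wheel and roll it until the moving rail has closed to the gauge mark, its pointer exactly opposite the pointed flag on the scale bar. Then press the clamp lever fully down so that the setting stays, and take the hand away. Move the rail only by rolling the wheel, never push the rail, leave the clamp lever alone until the rail is set, use no more force than a finger would, pinch and lift nothing, and leave the gauge mark and the screwdriver, bottle and tape beside the carrier as they are.

Things in the scene. Friction and masses are not known exactly. Their poses are not given: they have to be found in the camera images.
- carrier: Board carrier, a fixture 190 x 250 mm (x, y) screwed to the worktop: grey base, top at z = 16 mm; origin: centre of its underside; turned only by yaw; its -x side (scale, rack, wheel) faces the robot. Fixed rail along x at y = +105 mm, end block at y = -116 mm, both under 45 mm high. The rack (top 72 mm) runs along y at x = -60 to -51 mm; its arm (72 mm) runs from it to the moving rail.
- moving_rail: Moving rail, an aluminium bar 14 mm wide, carrier x -11 to +85 mm, top at z = 44 mm; origin at carrier x = z = 0 on its middle line, axes as the carrier's. It starts near the end block and slides to carrier +y, up to 70 mm, to close. Rack and pinion gear it to the wheel (15 mm per radian). It stays where it is left; the clamp lever, down, holds it. Not to be pushed.
- knurled_wheel: Knurled steel adjuster wheel, 60 mm diameter, 15 mm wide, upright, its level axle along the carrier's x, at carrier x = -31, y = +55 mm. Origin at its centre, 50 mm above the worktop; the body turns with the wheel. About 1 to 2 N along the rim turns it. Round its top, 18 mm to each side along the axle and 60 mm along carrier y, all else is 18 mm or more lower.
- wheel_top (a point): Top of the wheel's rim, middle plane, 80 mm above the worktop; fixed to the carrier, axes as the carrier's. A fingertip pressed down here with about 5 to 10 N and drawn to carrier +y rolls the wheel and closes the rail (rail and finger move the same way, the rail half as far); drawn to -y it opens. Lift off, go back and stroke again as needed.
- pointer_tip (a point): Tip of the pointer, a dark pointed blade on the moving rail's arm, over the scale bar, 49.5 mm above the worktop, pointing towards the robot; in y at the middle line of the rail.
- gauge_mark (a point): Tip of the gauge mark: a dark steel flag clamped to the robot's side of the scale bar, its pointed blade facing the pointer, 49.5 mm above the worktop; axes as the carrier's. The pointer is at the mark when both tips have the same y in these axes. At the start the mark is 18 to 42 mm to carrier +y of the pointer. Not to be pushed.
- clamp_lever: Clamp lever, a steel rod with a black ball, riding with the moving rail 24 mm to the carrier -y side of its middle line. Origin on its pivot, carrier x = +70 mm, z = 44 mm. Its own z axis is upright when the lever is up (start, free) and tilts 0.65 rad when fully down against its stop (clamped). It stays where it is left; 5 to 10 N across its end presses it home.
- lever_ball (a point): Centre of the black ball (15 mm diameter) on the lever's end, 60 mm from the pivot. Lever up: carrier x = +30 mm, 89 mm above the worktop; fully down: x = +11 mm, 56 mm above the worktop. Press it from above and follow its arc, which leads down and towards carrier -x: pressed straight down only, a fingertip that does not slip on the ball can jam against the pivot.
- screwdriver: Loose screwdriver, 178 mm long, 25 mm thick, lying in front of the carrier. Bystander.
- flux_bottle: Loose white bottle with a thin spout, 38 mm diameter, 115 mm tall, standing beside the fixed rail. Bystander.
- tape_roll: Loose roll of tape, 72 mm diameter, 18 mm high, lying behind the carrier. Bystander.

How it is judged:
By the outcome, as a careful person would: the job done as asked, in the order asked, and still so for the second after the job is handed in, with the robot touching nothing.
It also fails if it takes over 51 s, if anything falls off the work surface, if the arm or the gripper's body presses on something with over 40 N, if the wrist force passes 120 N, or if a joint passes its speed limit or range.

## Robot

A 6-joint arm with a two-finger parallel gripper is mounted at the origin on the work surface; the furniture and walls round the work are solid. World frame = base frame: x ahead of the robot, y to its left, z up, the work surface at z = 0. Lengths are in m, angles in rad, forces in N, time in s.
With the tool pointing down it reaches from about 0.35 to 0.975 m from the base axis. Payload 4.9 kg.
Tool frame: the origin (TCP) lies at the very end of the fingers, on their centre line; the grasp point (between the pads) lies 19 mm behind it; z points along the fingers, y is the line along which they close (so a half turn about z gives the same grasp; the last joint's range is limited). The gripper opens to 85 mm and grips with 20 to 120 N. Pads are 22 mm wide; open, the fingers measure 114 mm over their backs; the gripper's body (76 mm by 85 mm) begins 54 mm behind the grasp point. The pads swing forward as they close: fully open they stand 13 mm farther back than shut.
Start: joints at [-1.415, 0.053, 1.613, -0, 1.476, -0.119], TCP at [0.17, -0.602, 0.231] pointing down, gripper open.
Joint ranges: [-3.01, 3.01], [-1.01, 2.22], [0.06, 2.58], [-1.02, 4.17], [0.09, 2.62], [-3.14, 3.14]. Speed limits (rad/s): [2.57, 2.57, 3.14, 3.14, 3.14, 3.14].

## Interface

Orientations are given as a unit quaternion [w, x, y, z].
In Python, from plant import state, optics, ticket, nets gives the robot as it stands. The module is installed in compiled form; this text tells all that it offers.
- The arm moves only by the shell command python3 -m inch 'ROWS' [OPENING]. ROWS is JSON, a list of rows, each an object of numbers: "dx", "dy", "dz": the shift along the tool's x, y, z as a fraction of full scale; "rx", "ry", "rz": the turn, a rotation vector about the tool's x, y, z as a fraction of full scale. In form: [{"dx": .., "dy": .., "dz": .., "rx": .., "ry": .., "rz": ..}, ...]. A call has 1 to 5 rows; each row is the pose to reach, as a shift and turn from the pose commanded when the call began, along the tool's axes at that moment; what a row does not reach only later rows make up. Full scale, the value 1, is 0.8 m for a shift and 1.5 rad for a turn. A row lasts 1/10 s, in which the tool goes at most 50 mm and 8.59 degrees, less where a joint would pass 70% of its speed; a pose out of reach is approached as far as the arm can. A call with a number of a shift or a turn outside -1 to 1 is refused whole. A call with a gripper value outside its range is refused whole. OPENING is the opening, from -1 (shut) to 1 (fully open), set as the call begins (- or left out, the last holds). The fingers move at their own pace and stop on an object; the grip force is fixed at half the most. Time passes only in rows, so rows that repeat a pose let the fingers close. It gives the time, the measured TCP pose, the force, the opening and the grip force at its end, in the units of the state.
- state(): the state, without advancing time (a new reading comes with each control period).
- optics.grab_frame(name): name is "side" or "top" or "wrist"; returns the picture (384x512x3 uint8, red, green, blue); there is no depth.
- optics.camera_info(name): a dict with "fx", "fy", "cx", "cy" (pixels), "R" (3x3) and "t" (3): a world point X has camera coordinates R X + t. Camera axes: x right, y down, z forward; pixel columns grow to the right and rows downward; lengths in m; the calibration is good to about 2 mm. A picture is of the moment at which its call begins: read the wrist's pose just before it. camera_info takes no time and is no camera call; for the wrist camera it gives the pose at the moment of the call.
- ticket.job_done(): hands the job in; it is judged then, once.
Trained networks look in the newest picture that a camera, given by its name, has taken for a name from the list of things; names that differ only in an ending like _2 or _b are one class to them, and where a whole thing is asked for, a point or a joint stands for the part that bears it (a point fixed in the world has none). Each returns a list of dicts, best first, with "confidence" (0 to 1); they miss things now and then, are a little off and sometimes report something else, mostly with a low value. They report only what shows in the picture. A call takes as long as a camera call.
- nets.boxes_of(camera, name): "bbox" ([centre column, centre row, width, height] in pixels, round what is visible of it).
- nets.outline_of(camera, name): "pixels" (384x512 bool, what is visible of it) and "bbox" ([centre column, centre row, width, height] in pixels, round what is visible of it).
The state is a dict: "time": time; "joint_pos": joint angles; "joint_vel": joint speeds; "joint_efforts": joint torques, N m; "tool_pos": TCP position; "tool_rot": TCP orientation; "contact_force": force on the tool from outside, world axes, zero at the start; "ft_torque": the same for the moment, N m; "gripper_width": opening from 0.0 (shut) to 1.0 (fully open); "grasp_force": force on a finger pad.
Only numpy, scipy, OpenCV 4.12 (cv2) and the standard library are available. Lean on these libraries where they do the work, as an engineer would, in place of code of your own. Each camera call takes 0.05 s, during which the arm holds its last target. There are 200 camera calls.

## Working session

There is one attempt and no reset: what is moved stays moved. The work goes in short steps, Python scripts to look and compute and a shell command to move; the robot and the scene stay as the last step left them, time stands still between calls to the robot, and variables do not carry over. Pictures are saved under pics/ and viewed, at most 10 in all, crops included, and the job is handed in when it is done.

```bash
mkdir -p pics; python3 - <<'E'
from plant import state, optics, ticket, nets
import cv2,numpy as np
s=state();print({k:np.round(v,4).tolist() for k,v in s.items()})
for c in("side","top"):
    im=optics.grab_frame(c);cv2.imwrite(f"pics/{c}0.png",im[:,:,::-1])
    i=optics.camera_info(c);print(c,{k:np.round(v,4).tolist() for k,v in i.items()})
    for n in("carrier","moving_rail","knurled_wheel","wheel_top","pointer_tip","gauge_mark","clamp_lever","lever_ball"):
        print(n,[(np.round(d["bbox"],1).tolist(),round(d["confidence"],2)) for d in nets.boxes_of(c,n)[:2]])
print(state()["time"])
E
```

```text
{'time': 0.0, 'joint_pos': [-1.415, 0.0534, 1.6143, 0.0, 1.476, -0.119], 'joint_vel': [0.001, -0.001, 0.0015, -0.0004, -0.0001, 0.0013], 'joint_efforts': [0.0029, -39.3685, -37.0172, 0.0001, 0.0073, 0.0], 'tool_pos': [0.1695, -0.6009, 0.23], 'tool_rot': [-0.001, 0.9906, 0.137, -0.0], 'contact_force': [0.3712, -0.549, 1.1614], 'ft_torque': [0.0273, 0.0038, 0.0568], 'grasp_force': 0.0, 'gripper_width': 1.0047}
side {'fx': 376.911, 'fy': 376.911, 'cx': 257.6019, 'cy': 189.4327, 'R': [[-0.7151, 0.699, -0.0049], [0.5825, 0.5919, -0.557], [-0.3865, -0.4012, -0.8305]], 't': [0.2494, -0.4019, 1.2105]}
carrier [([256.4, 176.8, 119.7, 103.4], 0.67)]
moving_rail [([248.7, 151.1, 87.3, 42.4], 0.69), ([280.2, 172.7, 25.4, 26.5], 0.5)]
knurled_wheel [([280.4, 173.2, 24.1, 22.5], 0.73)]
wheel_top [([258.1, 175.2, 119.1, 104.5], 0.6)]
pointer_tip []
gauge_mark []
clamp_lever []
lever_ball [([216.4, 143.3, 13.4, 24.6], 0.54)]
top {'fx': 411.7934, 'fy': 411.7934, 'cx': 252.2581, 'cy': 191.474, 'R': [[-0.0231, -0.9995, 0.0203], [-0.9988, 0.0222, -0.043], [0.0426, -0.0213, -0.9989]], 't': [0.2039, 0.5611, 0.9291]}
carrier [([280.4, 224.7, 119.7, 94.2], 0.96), ([253.7, 240.1, 23.7, 9.7], 0.69)]
moving_rail [([290.6, 227.8, 91.1, 71.0], 0.7)]
knurled_wheel [([253.7, 241.4, 25.7, 16.0], 0.83)]
wheel_top [([281.4, 225.2, 117.1, 96.7], 0.81)]
pointer_tip [([292.2, 228.9, 81.6, 73.2], 0.86)]
gauge_mark []
clamp_lever [([329.2, 210.6, 6.7, 24.9], 0.55)]
lever_ball [([327.1, 209.3, 10.1, 22.7], 0.5)]
0.9
```

```bash
python3 - <<'E'
import cv2,numpy as np
a=cv2.imread("pics/top0.png")[160:290,200:360];b=cv2.imread("pics/side0.png")[110:240,180:340]
cv2.imwrite("pics/v1.png",np.vstack([cv2.resize(x,None,fx=4.6 if 0 else 2.3*1,fy=2.3,interpolation=cv2.INTER_CUBIC) for x in(a,b)]) if 0 else cv2.resize(a,(736,598),interpolation=cv2.INTER_CUBIC))
cv2.imwrite("pics/v2.png",cv2.imread("pics/side0.png"))
E
```

```text
(no output)
```

View pics/v1.png

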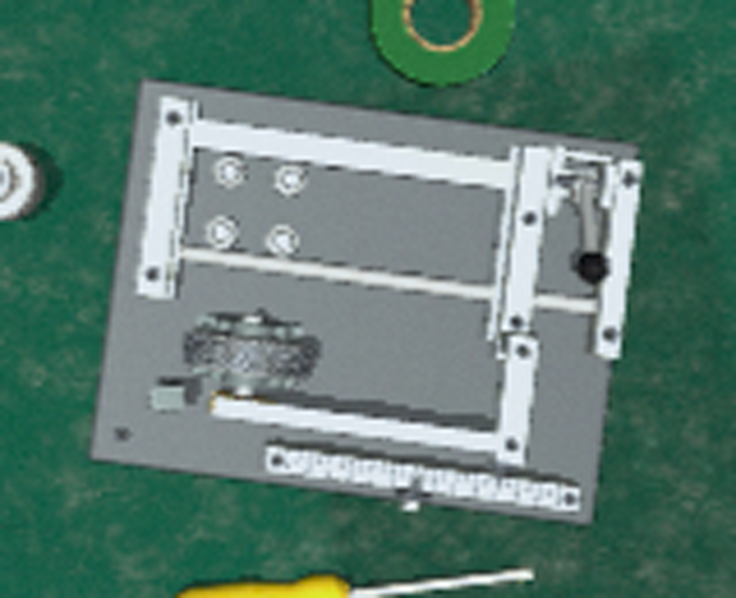

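View pics/v2.png

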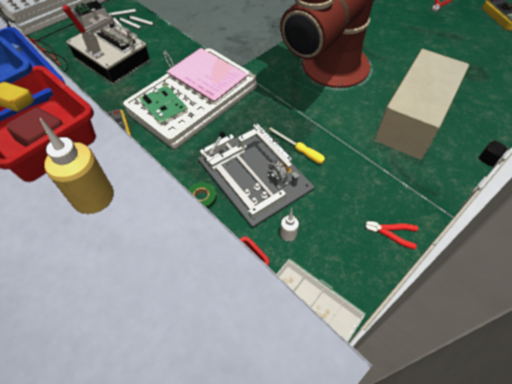

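The top view shows the carrier base corners at crop (142,80), (637,147), (590,522), (92,458), with the wheel near (252,350), the ball at (593,266) and the flag at about (410,490). In the side view the carrier is near (256,177). Next I fit the pose.

```bash
cat > h.py <<'E'
from plant import state, optics, ticket, nets
import cv2,numpy as np,json
from scipy.optimize import least_squares
from scipy.spatial.transform import Rotation as Ro
def proj(i,X):
    c=np.asarray(X)@np.array(i["R"]).T+np.array(i["t"]);return np.c_[i["fx"]*c[:,0]/c[:,2]+i["cx"],i["fy"]*c[:,1]/c[:,2]+i["cy"]]
def ray(i,uv,z):
    d=np.array([(uv[0]-i["cx"])/i["fx"],(uv[1]-i["cy"])/i["fy"],1.]);R=np.array(i["R"]);o=-R.T@np.array(i["t"]);d=R.T@d
    return o+d*(z-o[2])/d[2]
def c2w(p,X):
    X=np.atleast_2d(X).astype(float);c,s=np.cos(p[2]),np.sin(p[2]);return np.c_[p[0]+c*X[:,0]-s*X[:,1],p[1]+s*X[:,0]+c*X[:,1],X[:,2]]
def w2c(p,X):
    X=np.atleast_2d(X)-[p[0],p[1],0];c,s=np.cos(p[2]),np.sin(p[2]);return np.c_[c*X[:,0]+s*X[:,1],-s*X[:,0]+c*X[:,1],X[:,2]]
def rot(s):return Ro.from_quat(np.roll(s["tool_rot"],-1))
def rows(target,s=None,yaw=None):
    "shift in tool axes /0.8, for world target; yaw = wanted world heading of tool x with the tool pointing down"
    s=s or state();R=rot(s);d=R.inv().apply(np.array(target)-s["tool_pos"])/0.8
    if yaw is not None:
        Rt=Ro.from_matrix(np.c_[[np.cos(yaw),np.sin(yaw),0],[np.sin(yaw),-np.cos(yaw),0],[0,0,-1]])
        print("r",np.round((R.inv()*Rt).as_rotvec()/1.5,4))
    print("d",np.round(d,4))
E
python3 - <<'E'
from h import *
i=optics.camera_info("top")
C=np.array([[142,80],[637,147],[590,522],[92,458]])/4.6+[200,160]
X=np.array([[.095,.125,.016],[.095,-.125,.016],[-.095,-.125,.016],[-.095,.125,.016]])
r=least_squares(lambda p:(proj(i,c2w(p,X))-C).ravel(),[.5,-.1,0]);p=r.x;print(p,r.fun.round(1))
json.dump(list(p),open("pose.json","w"))
print("wheel",c2w(p,[-.031,.055,.08]))
print("ball px",(proj(i,c2w(p,[[-.031,.055,.08]]))-[200,160])*4.6)
b=ray(i,np.array([593,266])/4.6+[200,160],.089);print("ball",b,w2c(p,b))
rl=ray(i,np.array([[525],[240]]).ravel()/4.6+[200,160],.044);print("rail",w2c(p,rl))
f=ray(i,np.array([412,480])/4.6+[200,160],.0495);print("flag",w2c(p,f))
w=optics.camera_info("wrist");s=state();R=np.array(w["R"]);print("cam in tool",rot(s).inv().apply(-R.T@np.array(w["t"])-s["tool_pos"]),(R@rot(s).as_matrix()).round(2),w["fx"])
for y in(p[2],p[2]+np.pi/2,p[2]-np.pi/2):rows(c2w(p,[-.09,.03,.26])[0],s,y)
E
```

```text
[ 0.48716455  0.13129513 -0.15457084] [-0.6 -0.8  0.8 -0.9  0.8  1.  -1.   0.6]
wheel [[0.46500172 0.19041205 0.08      ]]
ball px [[250.04038119 358.12814138]]
ball [0.50350278 0.03377158 0.089     ] [[ 0.03115779 -0.09384548  0.089     ]]
rail [[ 0.0394966  -0.06929972  0.044     ]]
flag [[-0.07990118 -0.02939798  0.0495    ]]
cam in tool [ 7.88184504e-02  4.64692111e-05 -1.41507469e-01] [[-0.    1.   -0.  ]
 [-0.95 -0.   -0.31]
 [-0.31  0.    0.95]] 345.8771528442598
r [ 0.     -0.      0.2862]
d [ 0.5439 -0.8549 -0.0359]
r [ 0.     0.    -0.761]
d [ 0.5439 -0.8549 -0.0359]
r [ 0.     -0.      1.3334]
d [ 0.5439 -0.8549 -0.0359]
```

The carrier fits to about 1 px. The rail is at carrier y of about -69 mm and the flag at about -29 mm. I move to a hover over the scale with the gripper shut and the tool's x aligned with the carrier's x.

```bash
python3 -m inch '[{"dx":0.54,"dy":-0.8,"dz":0.03,"rz":0.2862},{"dx":0.54,"dy":-0.8,"dz":0.03,"rz":0.2862},{"dx":0.54,"dy":-0.8,"dz":0.03,"rz":0.2862},{"dx":0.54,"dy":-0.8,"dz":0.03,"rz":0.2862},{"dx":0.54,"dy":-0.8,"dz":0.03,"rz":0.2862}]' -1
python3 -c "
from h import *
p=json.load(open('pose.json'));rows(c2w(p,[-.10,-.04,.17])[0],None,p[2])"
```

```text
r [ 0.     -0.      0.2862]
d [ 0.4962 -0.7805  0.0766]validation failed for argument at $[0]...
```

```bash
python3 -m inch '[{"dx":0.496,"dy":-0.78,"dz":0.05,"rx":0,"ry":0,"rz":0.2862},{"dx":0.496,"dy":-0.78,"dz":0.05,"rx":0,"ry":0,"rz":0.2862},{"dx":0.496,"dy":-0.78,"dz":0.05,"rx":0,"ry":0,"rz":0.2862},{"dx":0.496,"dy":-0.78,"dz":0.05,"rx":0,"ry":0,"rz":0.2862},{"dx":0.496,"dy":-0.78,"dz":0.05,"rx":0,"ry":0,"rz":0.2862}]' -1
python3 -c "
from h import *
p=json.load(open('pose.json'));rows(c2w(p,[-.10,-.04,.17])[0],None,p[2])"
```

```text
time: 1.4
tool_pos: [0.2416, -0.3606, 0.2176]
tool_rot: [0.0, 0.997, -0.078, 0.0]
contact_force: [0.8, 0.1, 0.2]
gripper_width: 0.143
grasp_force: 0.0
r [ 0.     -0.0002 -0.0005]
d [ 0.0832 -0.6049  0.0596]
```

```bash
python3 -m inch '[{"dx":0.083,"dy":-0.605,"dz":0.05,"rx":0,"ry":0,"rz":0},{"dx":0.083,"dy":-0.605,"dz":0.05,"rx":0,"ry":0,"rz":0},{"dx":0.083,"dy":-0.605,"dz":0.05,"rx":0,"ry":0,"rz":0},{"dx":0.083,"dy":-0.605,"dz":0.05,"rx":0,"ry":0,"rz":0},{"dx":0.083,"dy":-0.605,"dz":0.05,"rx":0,"ry":0,"rz":0}]' >/dev/null
python3 -m inch '[{"dx":0.04,"dy":-0.30,"dz":0.025,"rx":0,"ry":0,"rz":0},{"dx":0.04,"dy":-0.30,"dz":0.025,"rx":0,"ry":0,"rz":0},{"dx":0.04,"dy":-0.30,"dz":0.025,"rx":0,"ry":0,"rz":0},{"dx":0.04,"dy":-0.30,"dz":0.025,"rx":0,"ry":0,"rz":0},{"dx":0.04,"dy":-0.30,"dz":0.025,"rx":0,"ry":0,"rz":0}]'
python3 -c "
from h import *
p=json.load(open('pose.json'));print(w2c(p,state()['tool_pos']))
rows(c2w(p,[-.10,-.04,.17])[0],None,p[2])
im=optics.grab_frame('wrist');cv2.imwrite('pics/w1.png',im[:,:,::-1])
i=optics.camera_info('wrist');json.dump({k:np.array(v).tolist() for k,v in i.items()},open('w1.json','w'))
for n in('moving_rail','knurled_wheel','wheel_top','pointer_tip','gauge_mark','clamp_lever','lever_ball'):
  print(n,[(np.round(d['bbox'],1).tolist(),round(d['confidence'],2)) for d in nets.boxes_of('wrist',n)[:2]])
print(proj(i,c2w(p,[[-.07,-.07,.0495],[-.08,-.03,.0495],[-.031,.055,.08],[.03,-.094,.089]])))
"
```

```text
time: 2.4
tool_pos: [0.3815, 0.1111, 0.1777]
tool_rot: [-0.0, 0.997, -0.076, 0.001]
contact_force: [1.3, -0.9, 1.9]
gripper_width: 0.002
grasp_force: 0.0
[[-0.10125938 -0.03616665  0.17769146]]
r [-0.0003 -0.0011  0.0013]
d [0.0015 0.0048 0.0096]
moving_rail [([215.9, 76.3, 211.5, 152.4], 0.72)]
knurled_wheel [([134.7, 97.8, 85.4, 40.6], 0.77), ([215.0, 76.2, 206.0, 149.5], 0.26)]
wheel_top [([212.9, 85.4, 325.8, 170.8], 0.76)]
pointer_tip [([214.8, 75.1, 205.0, 150.2], 0.59)]
gauge_mark [([248.7, 159.6, 17.2, 12.9], 0.67), ([215.0, 76.3, 208.8, 152.7], 0.59)]
clamp_lever []
lever_ball []
[[307.0254672  142.92372601]
 [255.77055984 155.16719733]
 [127.53415758  91.2269411 ]
 [365.85842908 -15.54824762]]
```

View pics/w1.png

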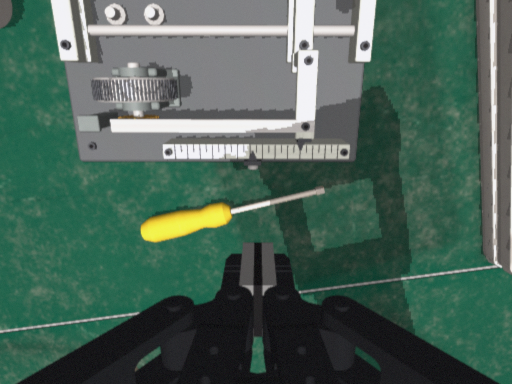

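The wrist view shows the wheel at (136,90), the arm at about (305,95), the scale bar at columns 163–354 and row 152, and the flag at (250,163). I zoom in and check it against the fit.

```bash
python3 - <<'E'
from h import *
i=json.load(open('w1.json'));p=json.load(open('pose.json'))
X=[[-.095,.125,.016],[-.095,-.125,.016],[-.031,.055,.05],[-.031,.085,.05],[-.031,.025,.05]]
print(proj(i,c2w(p,X)).round(1))
im=cv2.imread('pics/w1.png')[105:180,220:330]
cv2.imwrite('pics/v3.png',cv2.resize(im,(792,540),interpolation=cv2.INTER_CUBIC))
E
```

```text
[[ 83.2 162.6]
 [362.1 164.5]
 [142.1  89.9]
 [101.8  89.6]
 [182.3  90.1]]
```

View pics/v3.png

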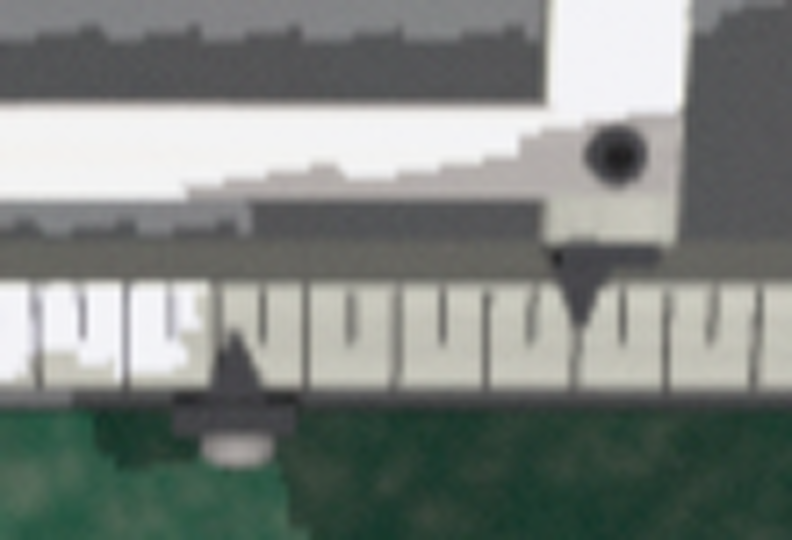

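The pointer tip is at crop (579,325) and the flag tip at (235,330). Both are clear.

```bash
python3 - <<'E'
from h import *
i=json.load(open('w1.json'));p=json.load(open('pose.json'))
C=np.array([[80,160],[356,160]]);X=np.array([[-.095,.125,.016],[-.095,-.125,.016]])
f=lambda uv:np.array(uv)/7.2+[220-.5+.07,105-.5+.07]
q=least_squares(lambda q:np.r_[(proj(i,c2w(q,X))-C).ravel(),proj(i,c2w(q,[[-.031,.055,.05]]))[0,0]-136,(np.array(q)-p)*[300,300,100]],p);print(q.x,q.fun)
q=q.x
for P in(p,q):
  a=w2c(P,ray(i,f([579,325]),.0495));b=w2c(P,ray(i,f([235,330]),.0495));print(a,b,b-a)
q[:2]=.5*(q[:2]+p[:2]);json.dump(list(q),open('pose.json','w'));print(q)
# scale tick spacing: 127->306 (2 major) check
print(w2c(P,ray(i,f([127,330]),.045))-w2c(P,ray(i,f([755,330]),.045)))
rows(c2w(q,[-.031,.038,.115])[0],None,q[2])
E
```

```text
[ 0.49074351  0.13521319 -0.14972036] [-1.65171048  0.06687981  2.04211186  0.64003308 -0.03890034  1.07368988
  1.17541797  0.48504726]
[[-0.07539844 -0.06474049  0.0495    ]] [[-0.07620766 -0.02717935  0.0495    ]] [[-0.00080921  0.03756114  0.        ]]
[[-0.07866608 -0.06878208  0.0495    ]] [[-0.0792931  -0.03121746  0.0495    ]] [[-0.00062702  0.03756463  0.        ]]
[ 0.48895403  0.13325416 -0.14972036]
[[-0.00013819  0.06975798  0.        ]]
r [ 0.     -0.0005 -0.0049]
d [ 0.0884 -0.1003  0.0784]
```

The gap is 37.6 mm, so about 75 mm of rim travel over several strokes. I move above the stroke start.

```bash
python3 -m inch '[{"dx":0.088,"dy":-0.1,"dz":0,"rx":0,"ry":0,"rz":-0.005},{"dx":0.088,"dy":-0.1,"dz":0.03,"rx":0,"ry":0,"rz":-0.005},{"dx":0.088,"dy":-0.1,"dz":0.078,"rx":0,"ry":0,"rz":-0.005},{"dx":0.088,"dy":-0.1,"dz":0.095,"rx":0,"ry":0,"rz":-0.005},{"dx":0.088,"dy":-0.1,"dz":0.1,"rx":0,"ry":0,"rz":-0.005}]'
python3 -c "
from h import *
p=json.load(open('pose.json'));print(w2c(p,state()['tool_pos']))
rows(c2w(p,[-.031,.042,.082])[0],None,p[2])
im=optics.grab_frame('wrist');cv2.imwrite('pics/w2.png',im[:,:,::-1])"
```

```text
time: 3.3
tool_pos: [0.4615, 0.1751, 0.095]
tool_rot: [0.001, 0.997, -0.074, -0.002]
contact_force: [0.4, -0.7, 0.5]
gripper_width: 0.004
grasp_force: 0.0
[[-0.03340143  0.03730541  0.09503359]]
r [0.0013 0.0032 0.0006]
d [ 0.0031 -0.0059  0.0163]
```

View pics/w2.png

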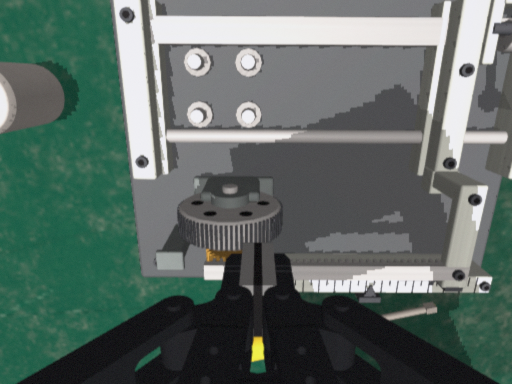

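The fingertip is at (258,243), over the front part of the knurled band, whose middle is about (230,235). The flag is at (370,293). I check this by projection.

```bash
python3 - <<'E'
from h import *
i=optics.camera_info('wrist');p=json.load(open('pose.json'));s=state();t=np.array(s['tool_pos'])
print(proj(i,[t,t-[0,0,.015]]),proj(i,c2w(p,[[-.031,.055,.08],[-.0235,.055,.08],[-.0385,.055,.08],[-.0235,.085,.05],[-.0235,.025,.05],[-.0235,.055,.02]])))
im=cv2.imread('pics/w2.png')[160:290,165:300];cv2.imwrite('pics/v4.png',cv2.resize(im,None,fx=4.4,fy=4.4,interpolation=cv2.INTER_CUBIC))
E
```

```text
[[256.64480166 259.76486736]
 [256.64609515 244.83207288]] [[221.92519629 240.60930206]
 [221.43637473 226.89632985]
 [222.40100561 253.95724042]
 [174.52145432 205.74615756]
 [278.36353197 205.64748218]
 [230.22701472 189.7878935 ]]
```

View pics/v4.png

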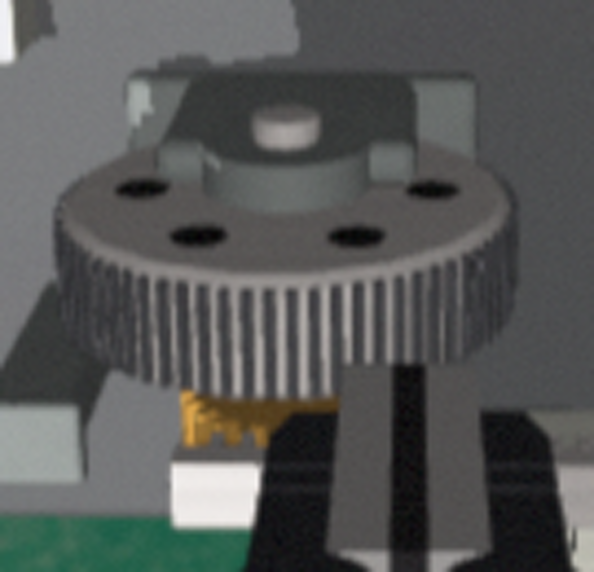

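The tip needs about 4.5 mm more along +x, and it is 13.7 mm to the -y side of the wheel top, which is a good stroke start. I descend gently.

```bash
python3 - <<'E'
from h import *
p=json.load(open('pose.json'));o=c2w(p,[.002,-.004,0])[0];json.dump([o[0],o[1],p[2]],open('pose.json','w'));print(o)
E
python3 -m inch '[{"dx":0.0056,"dy":0,"dz":0,"rx":0.0013,"ry":0.0032,"rz":0},{"dx":0.0056,"dy":0,"dz":0.006,"rx":0.0013,"ry":0.0032,"rz":0},{"dx":0.0056,"dy":0,"dz":0.012,"rx":0.0013,"ry":0.0032,"rz":0},{"dx":0.0056,"dy":0,"dz":0.016,"rx":0.0013,"ry":0.0032,"rz":0},{"dx":0.0056,"dy":0,"dz":0.016,"rx":0.0013,"ry":0.0032,"rz":0}]'
python3 -m inch '[{"dx":0,"dy":0,"dz":0.0012,"rx":0,"ry":0,"rz":0},{"dx":0,"dy":0,"dz":0.0012,"rx":0,"ry":0,"rz":0}]'
```

```text
[0.49033501 0.12900059 0.        ]
time: 3.85
tool_pos: [0.4672, 0.176, 0.0842]
tool_rot: [-0.001, 0.997, -0.073, 0.002]
contact_force: [0.7, -0.2, -1.0]
gripper_width: 0.001
grasp_force: 0.0
time: 4.05
tool_pos: [0.4676, 0.1761, 0.0836]
tool_rot: [-0.001, 0.997, -0.073, 0.002]
contact_force: [0.0, -0.2, 0.1]
gripper_width: 0.001
grasp_force: 0.0
```

```bash
for k in 1 2; do python3 -m inch '[{"dx":0,"dy":0,"dz":0.0018,"rx":0,"ry":0,"rz":0},{"dx":0,"dy":0,"dz":0.0018,"rx":0,"ry":0,"rz":0}]' | grep -E "pos|force"; done
```

```text
tool_pos: [0.4676, 0.1761, 0.082]
contact_force: [-0.9, 1.2, -0.7]
grasp_force: 0.0
tool_pos: [0.4675, 0.176, 0.0806]
contact_force: [-0.2, -0.1, -0.3]
grasp_force: 0.0
```

```bash
for k in 1 2 3; do python3 -m inch '[{"dx":0,"dy":0,"dz":0.001,"rx":0,"ry":0,"rz":0},{"dx":0,"dy":0,"dz":0.001,"rx":0,"ry":0,"rz":0}]' | grep -E "pos|contact"; done
```

```text
tool_pos: [0.4676, 0.176, 0.0798]
contact_force: [-0.1, 0.3, 0.1]
tool_pos: [0.4677, 0.176, 0.0791]
contact_force: [-0.5, 0.4, -0.1]
tool_pos: [0.4678, 0.1761, 0.0788]
contact_force: [-2.2, 0.1, 3.3]
```

```bash
python3 -m inch '[{"dx":0,"dy":0,"dz":0.0008,"rx":0,"ry":0,"rz":0},{"dx":0,"dy":0,"dz":0.0008,"rx":0,"ry":0,"rz":0}]' | grep -E "pos|contact"; python3 -m inch '[{"dx":0,"dy":-0.002,"dz":0,"rx":0,"ry":0,"rz":0},{"dx":0,"dy":-0.004,"dz":0,"rx":0,"ry":0,"rz":0}]' | grep -E "pos|contact"
```

```text
tool_pos: [0.4679, 0.1761, 0.0786]
contact_force: [-3.4, -1.1, 5.9]
tool_pos: [0.4684, 0.1789, 0.0791]
contact_force: [-4.9, -3.2, 11.2]
```

```bash
python3 -m inch '[{"dx":0,"dy":-0.004,"dz":-0.0006,"rx":0,"ry":0,"rz":0},{"dx":0,"dy":-0.008,"dz":-0.001,"rx":0,"ry":0,"rz":0},{"dx":0,"dy":-0.012,"dz":-0.001,"rx":0,"ry":0,"rz":0}]' | grep -E "pos|contact"; python3 -c "
from h import *
im=optics.grab_frame('wrist');cv2.imwrite('pics/w3.png',im[:,:,::-1])
i=optics.camera_info('wrist');json.dump({k:np.array(v).tolist() for k,v in i.items()},open('w3.json','w'))
p=json.load(open('pose.json'));print(w2c(p,state()['tool_pos']),state()['contact_force'])"
```

```text
tool_pos: [0.4699, 0.189, 0.0799]
contact_force: [-4.4, -1.4, 8.3]
[[-0.02921573  0.05663714  0.07987774]] [-4.55396177  0.11112911  9.13213197]
```

View pics/w3.png

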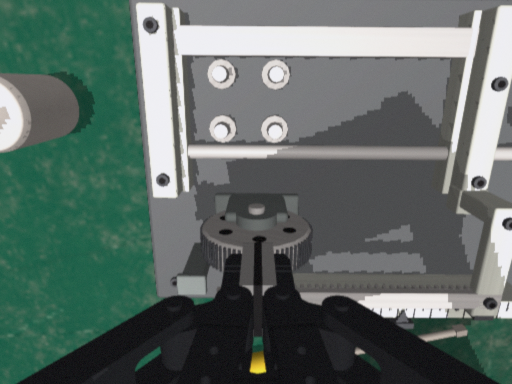

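Here the tip is centred on the wheel at column 257, the flag is at (403,318) and the arm screw at (489,303). I check the rail travel from the arm screw relative to the flag, and finish the stroke.

```bash
python3 - <<'E'
from h import *
p=json.load(open('pose.json'))
a=json.load(open('w1.json'));b=json.load(open('w3.json'))
f=lambda uv:np.array(uv)/7.2+[220-.43,105-.43]
for i,sc,fl in((a,f([617,155]),f([235,330])),(b,[489.5,303],[403,311])):
  print(w2c(p,ray(i,sc,.072))-w2c(p,ray(i,fl,.0495)))
E
python3 -m inch '[{"dx":0,"dy":-0.004,"dz":0,"rx":0,"ry":0,"rz":0},{"dx":0,"dy":-0.008,"dz":0,"rx":0,"ry":0,"rz":0},{"dx":0,"dy":-0.012,"dz":0.0002,"rx":0,"ry":0,"rz":0},{"dx":0,"dy":-0.016,"dz":0.0007,"rx":0,"ry":0,"rz":0}]' | grep -E "pos|contact"
```

```text
[[ 0.02188931 -0.03790368  0.0225    ]]
[[ 0.02168848 -0.03197756  0.0225    ]]
tool_pos: [0.4719, 0.2018, 0.0792]
contact_force: [-2.0, 0.2, 4.5]
```

Rolling works: 5.9 mm seen for 6.6 mm expected. I lift, go back and stroke again.

```bash
python3 -m inch '[{"dx":0,"dy":0,"dz":-0.008,"rx":0,"ry":0,"rz":0},{"dx":0,"dy":0.016,"dz":-0.01,"rx":0,"ry":0,"rz":0},{"dx":0,"dy":0.032,"dz":-0.008,"rx":0,"ry":0,"rz":0},{"dx":0,"dy":0.032,"dz":-0.001,"rx":0,"ry":0,"rz":0},{"dx":0,"dy":0.032,"dz":0.0003,"rx":0,"ry":0,"rz":0}]' | grep -E "pos|contact"
python3 -m inch '[{"dx":0,"dy":0,"dz":0,"rx":0,"ry":0,"rz":0}]' | grep -E "pos|contact"
```

```text
tool_pos: [0.4679, 0.1746, 0.078]
contact_force: [-3.1, -3.5, 9.1]
tool_pos: [0.4679, 0.1749, 0.0782]
contact_force: [-1.9, -2.7, 6.5]
```

```bash
python3 -m inch '[{"dx":0,"dy":-0.003,"dz":-0.0004,"rx":0,"ry":0,"rz":0},{"dx":0,"dy":-0.007,"dz":-0.0008,"rx":0,"ry":0,"rz":0},{"dx":0,"dy":-0.011,"dz":-0.0012,"rx":0,"ry":0,"rz":0},{"dx":0,"dy":-0.015,"dz":-0.0013,"rx":0,"ry":0,"rz":0},{"dx":0,"dy":-0.019,"dz":-0.0013,"rx":0,"ry":0,"rz":0}]' | grep -E "pos|contact"
python3 -m inch '[{"dx":0,"dy":-0.004,"dz":0,"rx":0,"ry":0,"rz":0},{"dx":0,"dy":-0.008,"dz":0.0003,"rx":0,"ry":0,"rz":0},{"dx":0,"dy":-0.0125,"dz":0.0009,"rx":0,"ry":0,"rz":0}]' | grep -E "pos|contact"
```

```text
tool_pos: [0.4704, 0.191, 0.0799]
contact_force: [-2.7, -0.6, 8.4]
tool_pos: [0.472, 0.2012, 0.0793]
contact_force: [-1.3, 0.4, 7.4]
```

```bash
python3 -m inch '[{"dx":0,"dy":0,"dz":-0.02,"rx":0,"ry":0,"rz":0},{"dx":-0.06,"dy":0.08,"dz":-0.05,"rx":0,"ry":0,"rz":0},{"dx":-0.06,"dy":0.08,"dz":-0.05,"rx":0,"ry":0,"rz":0},{"dx":-0.06,"dy":0.08,"dz":-0.05,"rx":0,"ry":0,"rz":0},{"dx":-0.06,"dy":0.08,"dz":-0.05,"rx":0,"ry":0,"rz":0}]' | grep -E "pos|contact"
python3 -c "
from h import *
im=optics.grab_frame('wrist');cv2.imwrite('pics/w4.png',im[:,:,::-1])
i=optics.camera_info('wrist');json.dump({k:np.array(v).tolist() for k,v in i.items()},open('w4.json','w'))
p=json.load(open('pose.json'));u=proj(i,c2w(p,[-.0773,-.029,.0495]))[0];print(u)
u=u.astype(int);cv2.imwrite('pics/v5.png',cv2.resize(im[u[1]-37:u[1]+38,u[0]-50:u[0]+50,::-1],(800,600),interpolation=cv2.INTER_CUBIC));print(u)"
```

```text
tool_pos: [0.4142, 0.1443, 0.1174]
contact_force: [-1.4, -0.4, 0.4]
[308.23032295 208.03212738]
[308 208]
```

View pics/v5.png

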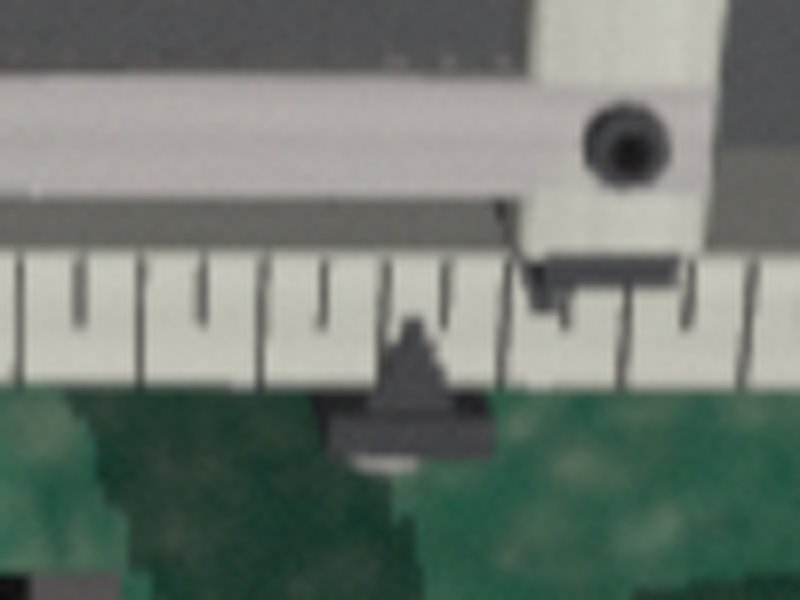

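The pointer tip is at (545,312) and the flag tip at (412,318), so about 11 mm is left. I go back for a third stroke.

```bash
python3 - <<'E'
from h import *
p=json.load(open('pose.json'));i=json.load(open('w4.json'))
f=lambda uv:np.array(uv)/8+[258-.44,171-.44]
a=w2c(p,ray(i,f([545,312]),.0495));b=w2c(p,ray(i,f([412,318]),.0495));print(a,b,b-a)
rows(c2w(p,[-.029,.0455,.0785])[0],None,p[2])
E
```

```text
[[-0.07833669 -0.04034442  0.0495    ]] [[-0.07887206 -0.02960952  0.0495    ]] [[-0.00053537  0.01073491  0.        ]]
r [-0.0015 -0.0032  0.0014]
d [ 0.0604 -0.0515  0.049 ]
```

```bash
python3 -m inch '[{"dx":0.06,"dy":-0.0515,"dz":0.015,"rx":0,"ry":0,"rz":0},{"dx":0.06,"dy":-0.0515,"dz":0.03,"rx":0,"ry":0,"rz":0},{"dx":0.06,"dy":-0.0515,"dz":0.045,"rx":0,"ry":0,"rz":0},{"dx":0.06,"dy":-0.0515,"dz":0.0485,"rx":0,"ry":0,"rz":0},{"dx":0.06,"dy":-0.0515,"dz":0.0485,"rx":0,"ry":0,"rz":0}]' | grep -E "pos|contact"
```

```text
tool_pos: [0.4688, 0.1785, 0.0795]
contact_force: [1.8, -0.5, 1.9]
```

```bash
python3 -m inch '[{"dx":0,"dy":0,"dz":0.0012,"rx":0,"ry":0,"rz":0},{"dx":0,"dy":0,"dz":0.0012,"rx":0,"ry":0,"rz":0}]' | grep -E "pos|contact"
python3 -m inch '[{"dx":0,"dy":-0.003,"dz":-0.0001,"rx":0,"ry":0,"rz":0},{"dx":0,"dy":-0.006,"dz":-0.0003,"rx":0,"ry":0,"rz":0}]' | grep -E "pos|contact"
```

```text
tool_pos: [0.4689, 0.1785, 0.0793]
contact_force: [1.0, -1.2, 5.2]
tool_pos: [0.4696, 0.1829, 0.0798]
contact_force: [0.5, -1.8, 7.1]
```

```bash
python3 -m inch '[{"dx":0,"dy":-0.004,"dz":0,"rx":0,"ry":0,"rz":0},{"dx":0,"dy":-0.008,"dz":0,"rx":0,"ry":0,"rz":0},{"dx":0,"dy":-0.012,"dz":0.0001,"rx":0,"ry":0,"rz":0},{"dx":0,"dy":-0.016,"dz":0.0004,"rx":0,"ry":0,"rz":0},{"dx":0,"dy":-0.0195,"dz":0.0006,"rx":0,"ry":0,"rz":0}]' | grep -E "pos|contact"
python3 -m inch '[{"dx":0,"dy":0,"dz":0,"rx":0,"ry":0,"rz":0},{"dx":0,"dy":0,"dz":-0.02,"rx":0,"ry":0,"rz":0},{"dx":-0.06,"dy":0.095,"dz":-0.05,"rx":0,"ry":0,"rz":0},{"dx":-0.06,"dy":0.095,"dz":-0.05,"rx":0,"ry":0,"rz":0},{"dx":-0.06,"dy":0.095,"dz":-0.05,"rx":0,"ry":0,"rz":0}]' | grep -E "pos|contact"
python3 -m inch '[{"dx":0,"dy":0.01,"dz":0,"rx":0,"ry":0,"rz":0},{"dx":0,"dy":0.01,"dz":0,"rx":0,"ry":0,"rz":0}]' | grep -E "time|pos|contact"
python3 -c "
from h import *
im=optics.grab_frame('wrist');cv2.imwrite('pics/w5.png',im[:,:,::-1])
i=optics.camera_info('wrist');json.dump({k:np.array(v).tolist() for k,v in i.items()},open('w5.json','w'))
p=json.load(open('pose.json'));u=proj(i,c2w(p,[-.0785,-.029,.0495]))[0]
u=u.astype(int);cv2.imwrite('pics/v6.png',cv2.resize(im[u[1]-30:u[1]+30,u[0]-40:u[0]+40,::-1],(800,600),interpolation=cv2.INTER_CUBIC));print(u)
rows(c2w(p,[-.029,.0545,.0795])[0],None,p[2])"
```

```text
tool_pos: [0.472, 0.1988, 0.0796]
contact_force: [-0.5, 0.2, 7.4]
tool_pos: [0.4097, 0.1285, 0.1175]
contact_force: [0.3, 0.6, 0.1]
time: 10.25
tool_pos: [0.4108, 0.1221, 0.1171]
contact_force: [-0.0, -0.3, -0.1]
[273 209]
r [-0.0012 -0.0024  0.0016]
d [ 0.0606 -0.0908  0.0474]
```

View pics/v6.png

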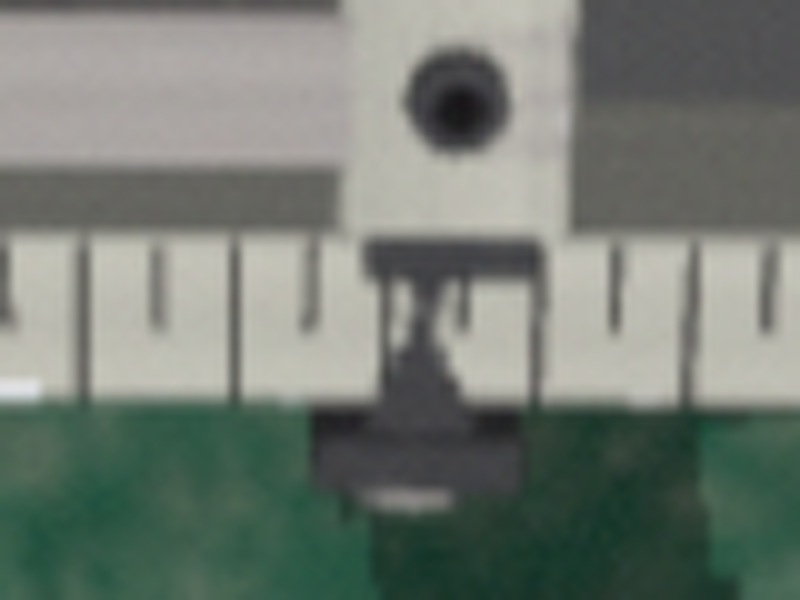

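```bash
python3 - <<'E'
from h import *
im=cv2.cvtColor(cv2.imread('pics/w5.png'),cv2.COLOR_BGR2GRAY)[179:239,233:313]
print(im[22:44,30:58])
w4=cv2.cvtColor(cv2.imread('pics/w1.png'),cv2.COLOR_BGR2GRAY)
print(w4[139:153,294:308]);print(w4[147:162,244:262])
E
```

```text
[[102 100 107 122 157 179 179 176 179 179 181 181 179 178 181 183 186 185
  187 186 187 189 185 183 186 184 161 104]
 [136 121 140 148 156 170 157 140 139 140 140 140 140 141 140 143 145 144
  149 150 151 150 149 154 177 181 160 134]
 [155 125 173 179 173 173 120  87  83  78  80  82  82  83  83  81  83  84
   88  88  92  89  90 100 152 181 174 174]
 [149 120 184 192 191 181 112  76  71  71  69  70  69  69  70  68  68  68
   70  71  72  70  69  72 125 185 190 190]
 [152 129 187 192 193 184 120  77  68  71  71  70  69  70  68  69  68  73
   71  72  74  70  72  71 123 187 195 193]
 [151 128 188 191 192 185 136  95  69  85  79  66  67  66  70  77  68  90
   95  94  95  92  90  84 123 185 192 192]
 [148 127 183 190 190 188 168 145  88 123 137  87  68  70 104 132  92 145
  153 153 152 151 145 106 122 184 192 190]
 [146 125 182 187 187 187 186 173 102 146 170 102  74  81 128 151 108 176
  184 186 183 183 175 116 122 182 186 188]
 [146 126 181 185 188 187 185 177 102 146 172 117  88  97 141 141 103 179
  188 186 187 183 176 119 121 178 187 186]
 [131 123 179 185 186 186 184 175 100 143 160 1
[... 2727 characters left out ...]
143 186 192 190 191 181]
 [240 226 196 190 186 150  96  97  75  84 145 183 177 188 191 190 190 181]
 [241 237 202 193 188 146  72  73  72  73 102 182 189 193 193 192 192 184]
 [230 225 201 196 189 136  69  69  73  72  89 157 194 197 193 197 195 183]
 [206 200 197 196 187 120  72  69  69  71  77 115 175 195 196 196 196 186]
 [194 191 191 194 182 111  73  71  71  71  71  93 155 188 192 193 192 182]
 [151 151 148 150 142  94  71  71  71  70  72  80 118 144 150 151 149 145]
 [ 81  74  75  73  76  72  71  69  71  71  70  69  71  72  73  74  74  82]
 [ 50  45  43  51  57  61  60  64  65  61  59  63  60  47  48  44  43  58]
 [ 57  57  57  57  60  61  64  64  64  64  63  62  63  57  59  59  60  51]]
```

The pixel centroids put the pointer at 42.36 and the flag at 41.7, so it is still about 0.4 mm short. One small corrective roll of about 1 mm at the rim follows.

```bash
python3 -m inch '[{"dx":0.06,"dy":-0.091,"dz":0.01,"rx":0,"ry":0,"rz":0},{"dx":0.06,"dy":-0.091,"dz":0.025,"rx":0,"ry":0,"rz":0},{"dx":0.06,"dy":-0.091,"dz":0.04,"rx":0,"ry":0,"rz":0},{"dx":0.06,"dy":-0.091,"dz":0.044,"rx":0,"ry":0,"rz":0},{"dx":0.06,"dy":-0.091,"dz":0.046,"rx":0,"ry":0,"rz":0}]' | grep -E "pos|contact"
python3 -m inch '[{"dx":0,"dy":0,"dz":0.0006,"rx":0,"ry":0,"rz":0},{"dx":0,"dy":0,"dz":0.0006,"rx":0,"ry":0,"rz":0}]' | grep -E "pos|contact"
```

```text
tool_pos: [0.4687, 0.1874, 0.0802]
contact_force: [0.6, -0.1, -0.2]
tool_pos: [0.4694, 0.1871, 0.0813]
contact_force: [-0.6, -0.1, 0.3]
```

```bash
python3 -m inch '[{"dx":0,"dy":0,"dz":0.001,"rx":0,"ry":0,"rz":0},{"dx":0,"dy":0,"dz":0.002,"rx":0,"ry":0,"rz":0},{"dx":0,"dy":0,"dz":0.002,"rx":0,"ry":0,"rz":0}]' | grep -E "pos|contact"
```

```text
tool_pos: [0.4697, 0.1874, 0.08]
contact_force: [-1.6, -0.3, 3.2]
```

```bash
python3 -m inch '[{"dx":0,"dy":0,"dz":0.0008,"rx":0,"ry":0,"rz":0},{"dx":0,"dy":0,"dz":0.0008,"rx":0,"ry":0,"rz":0},{"dx":0,"dy":-0.0007,"dz":0.0008,"rx":0,"ry":0,"rz":0},{"dx":0,"dy":-0.0014,"dz":0.0008,"rx":0,"ry":0,"rz":0},{"dx":0,"dy":-0.0014,"dz":0.0008,"rx":0,"ry":0,"rz":0}]' | grep -E "pos|contact"
python3 -m inch '[{"dx":0,"dy":0,"dz":-0.02,"rx":0,"ry":0,"rz":0},{"dx":-0.06,"dy":0.093,"dz":-0.05,"rx":0,"ry":0,"rz":0},{"dx":-0.06,"dy":0.093,"dz":-0.05,"rx":0,"ry":0,"rz":0},{"dx":-0.06,"dy":0.093,"dz":-0.05,"rx":0,"ry":0,"rz":0},{"dx":-0.06,"dy":0.093,"dz":-0.05,"rx":0,"ry":0,"rz":0}]' | grep -E "pos|contact"
python3 -c "
from h import *
ims=[optics.grab_frame('wrist').astype(float) for _ in range(6)]
im=np.mean(ims[2:],0).astype(np.uint8);cv2.imwrite('pics/w6.png',im[:,:,::-1])
i=optics.camera_info('wrist');json.dump({k:np.array(v).tolist() for k,v in i.items()},open('w6.json','w'))
p=json.load(open('pose.json'));u=proj(i,c2w(p,[-.0785,-.029,.0495]))[0].astype(int);print(u)
g=cv2.cvtColor(im,cv2.COLOR_RGB2GRAY);print(g[u[1]-10:u[1]+12,u[0]-10:u[0]+20])"
```

```text
tool_pos: [0.47, 0.1889, 0.0799]
contact_force: [-2.0, -0.2, 7.3]
tool_pos: [0.4111, 0.1218, 0.1185]
contact_force: [-0.0, -0.5, -0.4]
[273 209]
[[100  97  98 145 170 178 179 181 181 183 185 184 181 183 186 186 187 189
  189 190 191 190 186 186 184 171 131 102  99  99]
 [100  98 101 147 172 179 179 181 182 182 183 183 180 184 186 187 188 188
  189 191 192 189 186 186 185 167 127 102  99  99]
 [103 103 107 149 172 178 177 178 179 180 180 179 179 180 183 184 184 185
  186 187 188 186 183 184 183 167 125 102 101 101]
 [135 131 135 153 167 167 148 142 143 144 144 144 144 144 146 147 150 151
  152 152 153 152 154 170 172 160 132 125 124 123]
 [168 135 150 169 168 154 102  88  89  87  88  87  88  87  88  89  95  95
   96  97  97  97 105 133 133 153 159 162 162 161]
 [180 117 153 185 183 162  85  71  71  71  71  70  71  71  70  69  70  71
   72  73  73  72  87 127  99 157 184 186 187 186]
 [182 114 157 189 190 172  89  71  69  68  68  69  70  69  69  68  68  68
   71  70  69  70  89 147 100 164 190 192 193 193]
 [181 111 159 188 191 179 114  88  84  69  74  68  67  68  76  79  73  73
   84 
[... 1095 characters left out ...]
 67  68  82 139 183 189
  189 190 189 189 185 150 108 181 188 189 188 188]
 [191 190 190 189 191 191 190 183 130  66  67  68  69  67  77 116 156 187
  190 191 190 190 185 144 111 182 189 189 189 189]
 [187 188 187 187 187 188 187 180 122  71  67  68  68  67  69  84 124 182
  188 188 188 188 182 141 109 180 190 188 189 189]
 [163 162 160 160 159 160 165 160 115  72  68  68  68  67  68  75 112 166
  173 173 173 173 169 132 104 171 177 177 178 177]
 [116 107 101 100 101 103 110 109  86  70  68  67  67  69  67  70  88 118
  121 119 121 121 121 102  82 125 130 130 129 131]
 [ 80  59  47  45  45  46  51  64  67  67  67  68  67  69  67  67  66  65
   53  50  53  53  59  61  60  67  67  64  63  62]]
```

The pointer is at column 12.0 and the flag at 12.05, so they are aligned within about 0.05 mm. Next is the lever.

```bash
python3 -c "
from h import *
p=json.load(open('pose.json'));rows(c2w(p,[.02,-.0536,.125])[0],None,p[2]);print(w2c(p,state()['tool_pos']),state()['time'])"
```

```text
r [-0.0012 -0.0025  0.0024]
d [ 0.1215  0.0446 -0.0087]
[[-0.07732455 -0.0182895   0.11775332]] 12.6
```

```bash
python3 -m inch '[{"dx":0,"dy":0,"dz":-0.02,"rx":0,"ry":0,"rz":0},{"dx":0.12,"dy":0.0446,"dz":-0.02,"rx":0,"ry":0,"rz":0},{"dx":0.12,"dy":0.0446,"dz":-0.015,"rx":0,"ry":0,"rz":0},{"dx":0.12,"dy":0.0446,"dz":-0.009,"rx":0,"ry":0,"rz":0},{"dx":0.12,"dy":0.0446,"dz":-0.009,"rx":0,"ry":0,"rz":0}]' | grep -E "pos|contact"
python3 -c "
from h import *
p=json.load(open('pose.json'))
im=optics.grab_frame('wrist');im=optics.grab_frame('wrist');cv2.imwrite('pics/w7.png',im[:,:,::-1])
s=state();i=optics.camera_info('wrist')
for n in('lever_ball','clamp_lever'):
  for d in nets.boxes_of('wrist',n)[:2]: print(n,np.round(d['bbox'],1),round(d['confidence'],2))
print(w2c(p,s['tool_pos']),proj(i,c2w(p,[[.03,-.0536,.089]])))
json.dump({k:np.array(v).tolist() for k,v in i.items()},open('w7.json','w'))"
```

```text
tool_pos: [0.5006, 0.0724, 0.124]
contact_force: [-0.6, -0.0, 0.1]
lever_ball [258.1 172.2  48.8 109.2] 0.77
clamp_lever [260.  169.9  48.2 105. ] 0.92
[[ 0.01771875 -0.05378631  0.12495119]] [[256.50038713 207.33674551]]
```

View pics/w7.png

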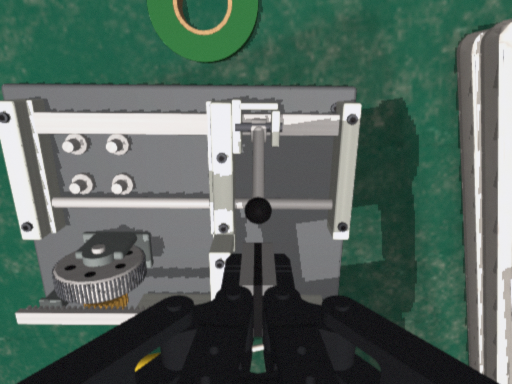

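The ball is at (258,210), 2–3 px from the prediction, and the finger column is lined up with it. I move above the ball top.

```bash
python3 -m inch '[{"dx":0.0135,"dy":0.0008,"dz":0.008,"rx":0,"ry":0,"rz":0},{"dx":0.0135,"dy":0.0008,"dz":0.016,"rx":0,"ry":0,"rz":0},{"dx":0.0135,"dy":0.0008,"dz":0.026,"rx":0,"ry":0,"rz":0},{"dx":0.0135,"dy":0.0008,"dz":0.032,"rx":0,"ry":0,"rz":0},{"dx":0.0135,"dy":0.0008,"dz":0.032,"rx":0,"ry":0,"rz":0}]' | grep -E "pos|contact"
python3 -c "
from h import *
p=json.load(open('pose.json'));rows(c2w(p,[.0285,-.0545,.0965])[0],None,p[2])"
```

```text
tool_pos: [0.5101, 0.0707, 0.099]
contact_force: [0.0, -0.1, 0.4]
r [-0.0011 -0.0017  0.002 ]
d [ 0.0003 -0.0003  0.0031]
```

```bash
for k in 1 2 3; do python3 -m inch '[{"dx":0,"dy":0,"dz":0.0013,"rx":0,"ry":0,"rz":0},{"dx":0,"dy":0,"dz":0.0013,"rx":0,"ry":0,"rz":0}]' | grep -E "pos|contact"; done
```

```text
tool_pos: [0.5115, 0.0705, 0.0994]
contact_force: [0.4, -1.2, 0.6]
tool_pos: [0.5115, 0.0704, 0.0982]
contact_force: [-0.5, -0.1, 0.5]
tool_pos: [0.5114, 0.0705, 0.097]
contact_force: [0.4, -0.9, 0.7]
```

```bash
python3 -m inch '[{"dx":0,"dy":0,"dz":0.0015,"rx":0,"ry":0,"rz":0},{"dx":-0.002,"dy":0,"dz":0.0035,"rx":0,"ry":0,"rz":0},{"dx":-0.005,"dy":0,"dz":0.006,"rx":0,"ry":0,"rz":0},{"dx":-0.0068,"dy":0,"dz":0.0082,"rx":0,"ry":0,"rz":0}]' | grep -E "pos|contact"
```

```text
tool_pos: [0.5054, 0.0715, 0.091]
contact_force: [-6.3, 0.1, 6.8]
```

```bash
python3 -m inch '[{"dx":-0.002,"dy":0,"dz":0.0003,"rx":0,"ry":0,"rz":0},{"dx":-0.005,"dy":0,"dz":0.0035,"rx":0,"ry":0,"rz":0},{"dx":-0.0084,"dy":0,"dz":0.007,"rx":0,"ry":0,"rz":0}]' | grep -E "pos|contact"
```

```text
tool_pos: [0.4996, 0.0723, 0.0852]
contact_force: [-0.9, 0.3, 2.9]
```

```bash
python3 -m inch '[{"dx":-0.003,"dy":0,"dz":0.005,"rx":0,"ry":0,"rz":0},{"dx":-0.006,"dy":0,"dz":0.01,"rx":0,"ry":0,"rz":0},{"dx":-0.0085,"dy":0,"dz":0.015,"rx":0,"ry":0,"rz":0}]' | grep -E "pos|contact"
```

```text
tool_pos: [0.492, 0.0735, 0.0726]
contact_force: [-3.6, 1.7, 6.0]
```

```bash
python3 -m inch '[{"dx":-0.0025,"dy":0,"dz":0.0035,"rx":0,"ry":0,"rz":0},{"dx":-0.0045,"dy":0,"dz":0.0075,"rx":0,"ry":0,"rz":0},{"dx":-0.006,"dy":0,"dz":0.0115,"rx":0,"ry":0,"rz":0}]' | grep -E "pos|contact"
python3 -m inch '[{"dx":-0.0004,"dy":0,"dz":0.0015,"rx":0,"ry":0,"rz":0},{"dx":-0.0006,"dy":0,"dz":0.0025,"rx":0,"ry":0,"rz":0}]' | grep -E "pos|contact"
```

```text
tool_pos: [0.4881, 0.074, 0.0635]
contact_force: [-0.5, 0.1, 5.2]
tool_pos: [0.4883, 0.074, 0.0629]
contact_force: [-5.0, -0.7, 13.9]
```

```bash
python3 -m inch '[{"dx":-0.0006,"dy":0,"dz":0.0003,"rx":0,"ry":0,"rz":0},{"dx":-0.0006,"dy":0,"dz":0.0003,"rx":0,"ry":0,"rz":0}]' | grep -E "pos|contact"
python3 -m inch '[{"dx":0,"dy":0,"dz":-0.01,"rx":0,"ry":0,"rz":0},{"dx":0,"dy":0,"dz":-0.06,"rx":0,"ry":0,"rz":0},{"dx":-0.05,"dy":0,"dz":-0.09,"rx":0,"ry":0,"rz":0},{"dx":-0.05,"dy":0,"dz":-0.09,"rx":0,"ry":0,"rz":0},{"dx":-0.05,"dy":0,"dz":-0.09,"rx":0,"ry":0,"rz":0}]' | grep -E "pos|contact"
python3 -c "
from h import *
p=json.load(open('pose.json'));s=state()
ims=[optics.grab_frame('wrist').astype(float) for _ in range(5)]
im=np.mean(ims[2:],0).astype(np.uint8);cv2.imwrite('pics/w8.png',im[:,:,::-1]);i=optics.camera_info('wrist')
for n in('lever_ball','clamp_lever','gauge_mark'):
  for d in nets.boxes_of('wrist',n)[:2]: print(n,np.round(d['bbox'],1),round(d['confidence'],2))
print(w2c(p,s['tool_pos']),proj(i,c2w(p,[[.0097,-.0545,.056],[.0285,-.0545,.089],[.0095+.004,-.0545,.062],[-.0785,-.029,.0495]])))
b=cv2.cvtColor(im,cv2.COLOR_RGB2GRAY);u=proj(i,c2w(p,[[.0097,-.0545,.056]]))[0].astype(int)
m=(b<45).astype(np.uint8);n,_,st,ce=cv2.connectedComponentsWithStats(m)
print([(st[k].tolist(),ce[k].round(1).tolist()) for k in range(1,n) if st[k,4]>60 and abs(ce[k]-u).max()<60])
print(s['time'])"
```

```text
tool_pos: [0.4882, 0.074, 0.063]
contact_force: [-3.4, -0.8, 10.9]
tool_pos: [0.4473, 0.0799, 0.1336]
contact_force: [-0.1, -0.3, -0.1]
lever_ball [256.5  85.7  51.2 125.8] 0.71
clamp_lever [252.1  85.3  38.3 122.6] 0.69
gauge_mark [217.8 266.6   8.3  12.9] 0.66
gauge_mark [255.   86.3  52.  124.4] 0.24
[[-0.03523247 -0.05493445  0.13357191]] [[255.87558587 135.70950225]
 [255.57382878 109.22113293]
 [255.82863928 130.95878823]
 [220.66976463 256.37184317]]
[([245, 127, 23, 21, 392], [256.3, 136.7])]
16.6
```

The ball now sits at (256.3,136.7), against (255.9,135.7) predicted for fully down. I recheck the pointer from the earlier viewing pose.

```bash
python3 -m inch '[{"dx":-0.0526,"dy":-0.0457,"dz":0.01,"rx":0,"ry":0,"rz":0},{"dx":-0.0526,"dy":-0.0457,"dz":0.019,"rx":0,"ry":0,"rz":0},{"dx":-0.0526,"dy":-0.0457,"dz":0.019,"rx":0,"ry":0,"rz":0},{"dx":-0.0526,"dy":-0.0457,"dz":0.019,"rx":0,"ry":0,"rz":0}]' | grep -E "pos|contact"
python3 -c "
from h import *
ims=[optics.grab_frame('wrist').astype(float) for _ in range(6)]
im=np.mean(ims[2:],0).astype(np.uint8);i=optics.camera_info('wrist')
p=json.load(open('pose.json'));u=proj(i,c2w(p,[-.0785,-.029,.0495]))[0].astype(int);print(u)
g=cv2.cvtColor(im,cv2.COLOR_RGB2GRAY);print(g[u[1]-10:u[1]+10,u[0]-6:u[0]+10])"
```

```text
tool_pos: [0.4113, 0.122, 0.1177]
contact_force: [0.4, -0.3, 0.4]
[272 210]
[[163 178 180 179 180 182 183 183 183 183 186 186 187 188 188 190]
 [163 177 179 179 181 182 184 182 182 183 186 186 188 187 190 190]
 [164 177 177 176 178 179 180 179 179 180 181 182 184 184 186 186]
 [163 168 150 142 142 141 143 142 141 143 145 146 146 146 148 147]
 [175 169 111  89  86  86  86  85  86  85  86  86  85  88  86  88]
 [190 180 101  75  72  71  70  71  71  70  70  69  70  69  70  70]
 [191 182 107  77  71  69  70  69  69  67  68  68  68  69  70  69]
 [192 184 130 101  93  68  79  68  67  67  71  84  75  71  85  87]
 [190 187 166 155 144  88 134  88  69  75 108 139 101 101 143 148]
 [187 187 185 185 173 101 166 105  72  80 132 170 117 118 176 183]
 [185 185 185 185 175 105 168 113  81  89 141 172 117 121 180 186]
 [185 185 185 184 173 107 168 120  90 101 156 174 119 126 179 185]
 [184 184 184 182 169 106 167 112  82  96 161 174 129 142 180 185]
 [186 184 184 182 158 105 163  99  71  86 151 176 159 167 183 183]
 [184 185 186 182 150  93 126  81  68  78 123 155 180 183 185 184]
 [188 188 187 183 148  82  74  66  67  70  85 132 182 186 187 187]
 [189 188 189 185 145  77  67  67  68  68  81 131 178 188 189 189]
 [191 190 190 184 132  66  67  68  67  68  73 104 146 186 190 191]
 [187 186 186 179 125  69  68  68  68  69  69  73 113 180 187 187]
 [154 153 152 148 107  72  67  68  68  68  68  71 100 152 156 156]]
```

```bash
python3 -c "
from plant import ticket;print(ticket.job_done())"
```

```text
the job is handed in; nothing more can be done
None
```

The rail is set with its pointer within about 0.1 mm of the gauge mark, the clamp lever is pressed down to its stop, and the hand is clear. The job was handed in at roughly 17–18 s of the 51 s limit, and no verdict came back.

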